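# Drop the long adhesive stick into the carrier at the shoe bench

### The arm

A 7-joint arm with a two-finger parallel gripper is mounted at the origin on the work surface. World frame = base frame: x ahead of the robot, y to its left, z up, the work surface at z = 0. Lengths are in m, angles in rad, forces in N, time in s.
With the tool pointing down it reaches from about 0.4 to 0.85 m from the base axis. Payload 10.4 kg.
Tool frame: the origin (TCP) lies between the finger pads; the fingertips stand manip.tip_extent ahead of it and the grasp point (between the pads) lies 6 mm ahead of it (manip.tip_extent is the distance from the TCP to the fingertips, in m); z points along the fingers, y is the line along which they close (so a half turn about z gives the same grasp; the last joint's range is limited). The gripper opens to 85 mm and grips with 20 to 120 N. Pads are 22 mm wide; open, the fingers measure 114 mm over their backs; the gripper's body (76 mm by 85 mm) begins 54 mm behind the grasp point. The pads swing forward as they close: fully open they stand 13 mm farther back than shut.
Start: joints at [-1.216, 0.332, -0.065, 1.46, 0.022, 1.35, -0.088], TCP at [0.231, 0.581, 0.256] pointing down, gripper open.
Joint ranges: [-2.6, 2.6], [-0.5, 2.12], [-1.47, 1.34], [0.16, 2.42], [-1.27, 4.41], [0.06, 2.06], [-2.6, 2.6]. Speed limits (rad/s): [2.22, 2.22, 2.79, 2.79, 3.14, 3.14, 3.14].

### API

Orientations are given as a unit quaternion [x, y, z, w].
In Python, from workcell import get_obs, optics, workorder, manip gives the robot as it stands.
- The arm moves only by the tool jog_arm, never from a script. Its argument "increments" is a list of rows, each a list of 7 numbers: the shift along the tool's x, y, z in m, then the turn, a rotation vector about the tool's x, y, z in rad, then the opening, from -1 (shut) to 1 (fully open). A call has 1 to 5 rows; each row is the pose to reach, as a shift and turn from the pose commanded when the call began, along the tool's axes at that moment; what a row does not reach only later rows make up. A row lasts 1/12 s, in which the tool goes at most 41.7 mm and 7.16 degrees, less where a joint would pass 70% of its speed; a pose out of reach is approached as far as the arm can. A call with a gripper value outside its range is refused whole. The fingers move at their own pace and stop on an object; "grip_force" is the grip in N (left out, the last holds). Time passes only in rows, so rows that repeat a pose let the fingers close. It gives the time, the measured TCP pose, the force, the opening and the grip force at its end, in the units of the state.
- get_obs(): the state, without advancing time (a new reading comes with each control period).
- optics.camera(name): name is "scene" or "top" or "wrist"; returns a dict with "color" (384x512x3 uint8, red, green, blue), "depth" (384x512 float32, m along the optical axis (not along the pixel's ray), 0 where there is no reading), "K" (3x3 intrinsics, pixels), "R" (3x3) and "t" (3): a world point X has camera coordinates R X + t. Camera axes: x right, y down, z forward; pixel columns grow to the right and rows downward; lengths in m; the calibration is good to about 2 mm. A picture is of the moment at which its call begins.
- workorder.hand_in(): hands the job in; it is judged then, once.
The state is a dict: "clock": time; "joint_pos": joint angles; "joint_velocities": joint speeds; "tau": joint torques, N m; "position": TCP position; "ee_rot": TCP orientation; "ft_force": force on the tool from outside, world axes, zero at the start; "torque": the same for the moment, N m; "grip_width": opening from 0.0 (shut) to 1.0 (fully open); "grasp_force": force on a finger pad.
Only numpy, scipy, OpenCV 4.12 (cv2) and the standard library are available. Lean on these libraries where they do the work, as an engineer would, in place of code of your own. Each camera call takes 0.05 s, during which the arm holds its last target. There are 200 camera calls.

### The job

Slide the stick holder under the chute that holds the longer adhesive stick, then press that chute's spring plunger down to its stop so the stick slides out and drops end-down into the holder's tube. Do not touch either stick with the robot, keep the shorter stick in its chute, and leave the shoe, the pot and the hammer where they are. Finish with the holder standing flat on the bench, the long stick standing in it, and the plungers back up.

Things in the scene. Friction and masses are not known exactly. Their poses are not given: they have to be found in the camera images.
- rack: Fixed rack, 250 mm wide, with two open chutes 110 mm apart that run down towards the robot, 30 degrees from vertical, to lips 185 mm above the bench. Each has a spring plunger on its outer side, whose cross pin blocks the chute. Origin: on the bench midway under the lips; x to the back, y to the left chute, z up. Base plate x 30 to 160 mm; before the lips only pins and plungers, above 170 mm.
- left_drop (a point): Point on the bench, 44 mm in front of (rack -x) the left (rack +y) chute's lip: with the holder's tube standing centred over it, a stick released from the left chute falls into the tube.
- right_drop (a point): The same for the right (rack -y) chute.
- left_head (a point): Centre of the top face of the left plunger's round head (38 mm across, 14 mm thick), 267 mm above the bench when up, 47 mm outward (+y) of the left chute's centre line and 5 mm in front of its lip. It moves straight down when pressed.
- right_head (a point): The same for the right plunger, 47 mm outward (-y) of the right chute's centre line.
- left_plunger (a joint): Travel of the left plunger (m): 0 up, 0.024 fully down at its stop; the spring takes 2 N at first, 6 N at the stop, and lifts it again when let go. The pin clears the stick at about 0.019; keep it down half a second or more for the stick to slide out.
- right_plunger (a joint): The same for the right plunger.
- long_stick: The longer amber adhesive stick, round, 16 mm thick, 165 mm long, lying in one of the two chutes with its lower end against the pin. Origin: centre of its lower end; z axis along the stick to its upper end.
- short_stick: The shorter amber adhesive stick, 16 mm thick, 115 mm long, in the other chute. Origin and z axis alike.
- holder: Loose stick holder, 0.6 kg: grey upright tube (66 mm outside, 60 mm inside, rim 113 mm and inner floor 13 mm above the bench) at one end of a flat dark steel foot 182 x 80 x 8 mm, with a wooden fin at the foot's other end. Origin: underside of the foot, on the tube's axis; the foot reaches from x = -142 to +40 mm; z up.
- holder_mouth (a point): Centre of the holder tube's open mouth, at rim height.
- holder_floor (a point): Centre of the holder tube's inner floor.
- holder_fin (a point): Grip point in the middle of the holder's wooden fin, 45 mm above the bench, 112 mm from the tube's axis towards holder -x. The fin is 42 mm long (holder x), 14 mm thick (holder y), and its top is 63 mm above the bench.
- shoe: Bystander: a black slip-on shoe with a white sole, 245 mm long (its x, toe at +x), 74 mm wide, 83 mm high. Origin under its middle.
- pot: Bystander: a dull green open pot, 90 mm across and 90 mm high. Origin under its middle.
- hammer: Bystander: a hammer lying flat, about 260 mm long.
Mind the look-alikes: they are no part of the job. Leave any green or yellow look-alike of the holder alone.

How it is judged:
On the way, in this order (a step that is already met when the one before it is completed fails the run):
1. the holder's tube has been brought under one of the chutes (mouth within 50 mm, horizontally, of that chute's drop point) ((horizontal distance between holder_mouth and left_drop below 0.05 m or horizontal distance between holder_mouth and right_drop below 0.05 m)), for 0.1 s.
2. a plunger is pressed to its stop (at least 22 of 24 mm) (value of joint any of left_plunger, right_plunger above 0.022 m), for 0.05 s.
At the end, for the whole second after the job is handed in: The long stick stands end-down in the tube (lower end within 17 mm of its floor, leaning under 34 degrees), at rest; the holder stands flat, at rest; the short stick is within 30 mm of its start in its chute; both plungers are up (within 4 mm) (horizontal distance between long_stick and holder_floor below 0.032 m and z of long_stick in the frame of holder between 0.005 and 0.03 m and angle between long_stick's own z axis and vertical below 0.6 rad and linear speed of each of long_stick, holder below 0.03 m/s and angle between holder's own z axis and vertical below 0.05 rad and height (world z) of holder below 0.006 m and distance of short_stick from where it was at the start of the episode below 0.03 m and value of joint each of left_plunger, right_plunger below 0.004 m); the robot touches nothing.
It fails at once if the robot touches a stick (contact force between any of the arm, the fingers and long_stick above 0.3 N or contact force between any of the arm, the fingers and short_stick above 0.3 N).
It fails at once if the short stick leaves its place in the chute (moves more than 30 mm) (distance of short_stick from where it was at the start of the episode above 0.03 m).
It fails at once if the holder is tipped by more than 20 degrees (angle between holder's own z axis and vertical above 0.35 rad).
It fails at once if the shoe, the pot or the hammer is moved by more than 30 mm (distance of any of shoe, pot, hammer from where it was at the start of the episode above 0.03 m).
It also fails if it takes over 51 s, if anything falls off the work surface, if the arm or the gripper's body presses on something with over 40 N, if the wrist force passes 120 N, or if a joint passes its speed limit or range.

## Working session

There is one attempt and no reset: what is moved stays moved. The work goes in short steps, Python scripts to look and compute and a tool call to move; the robot and the scene stay as the last step left them, time stands still between calls to the robot, and variables do not carry over. Pictures are saved under pics/ and viewed, at most 10 in all, crops included, and the job is handed in when it is done.

Besides the shell and the picture viewer there is one more tool, called by a JSON object that holds its "name" and its "arguments", one argument or row to a line. jog_arm: Moves the arm, as the interface text tells. Its arguments: {"type":"object","properties":{"increments":{"type":"array"},"grip_force":{"type":"number"}},"required":["increments"]}

```bash
mkdir -p pics; ls; cat > h.py <<'E'
import numpy as np,cv2,pickle
from workcell import get_obs,optics,workorder,manip
def grab(n):
    c=optics.camera(n); pickle.dump(c,open(f'{n}.pkl','wb')); return c
def load(n): return pickle.load(open(f'{n}.pkl','rb'))
def cloud(c):
    h,w=c['depth'].shape; u,v=np.meshgrid(np.arange(w),np.arange(h)); K=c['K'];d=c['depth']
    p=np.stack([(u-K[0,2])/K[0,0]*d,(v-K[1,2])/K[1,1]*d,d],-1)
    return (p-c['t'])@c['R']
def ray(c,u,v,z):
    d=c['R'].T@np.linalg.inv(c['K'])@np.array([u,v,1.]); o=-c['R'].T@c['t']
    return o+d*(z-o[2])/d[2]
E
python3 - <<'E'
from h import *
print(get_obs(),manip.tip_extent)
a=[]
for n in('scene','top'):
    c=grab(n); a.append(c['color']); print(n,-c['R'].T@c['t'],c['R'][2],c['K'][0,0])
    cv2.imwrite(f'pics/{n}.png',cv2.resize(c['color'][:,:,::-1],(800,600)))
E
```

```text
pics
{'clock': 0.0, 'joint_pos': array([-1.21559909,  0.33290946, -0.06471771,  1.46094001,  0.02159472,
        1.34991855, -0.08851605]), 'joint_velocities': array([ 4.19605363e-04, -4.05347026e-05, -1.39311293e-03,  1.71297320e-03,
       -8.15436355e-04,  2.32192096e-04,  8.39609424e-04]), 'tau': array([-7.17199455e-04, -6.25426555e+01,  4.91808099e-02, -3.91622257e+01,
        1.63212925e-02,  9.67228058e-03,  2.21021145e-05]), 'position': array([0.23041124, 0.5806056 , 0.25549311]), 'ee_rot': array([ 1.87767101e-01,  9.82213301e-01, -7.31688245e-04, -1.10466651e-04]), 'ft_force': array([ 0.31662935, -0.98032229,  0.36244679]), 'torque': array([-0.047543  , -0.04333497, -0.02964574]), 'grasp_force': 0.0, 'grip_width': 0.9970625674795272} 0.025
scene [1.16334416 0.84566039 0.99997061] [-0.52436767 -0.59179656 -0.61222167] 465.43865183560365
top [0.31315905 0.04950865 1.41637346] [ 0.09836035  0.00103688 -0.99515032] 427.3680673050767
```

View pics/scene.png

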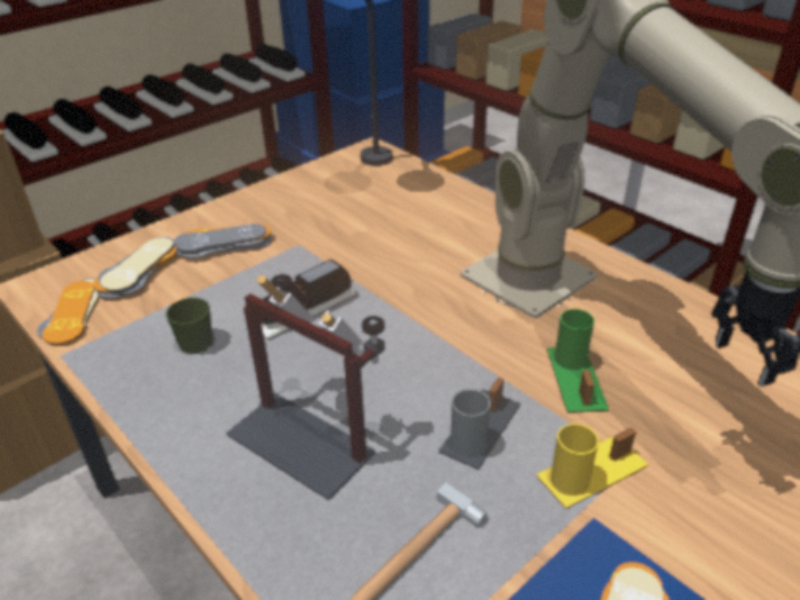

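View pics/top.png

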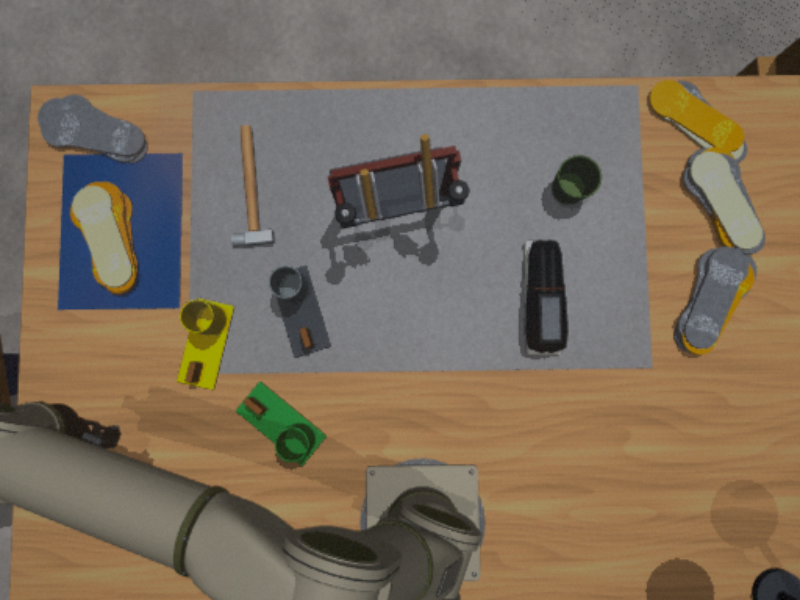

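Scene: rack at top-image (330–465,150–225), and the longer stick is in the image-right chute (425,137)–(430,208), which is rack −y, the right chute. Its plunger head is at (458,191) and the left head at (345,214). The grey holder has its tube at (286,282) and its fin at (306,338). Other items are the shoe (545,297), pot (576,180) and hammer (250,190).

```bash
python3 - <<'E'
from h import *
c=load('top'); P=cloud(c); v,u=np.mgrid[:384,:512]
def sel(u0,v0,r,z0,z1):
    m=(np.hypot(u-u0,v-v0)<r)&(P[...,2]>z0)&(P[...,2]<z1)&(c['depth']>0); return m
def circ(m,z):
    pts=np.argwhere(m)[:,::-1].astype(np.float32); (a,b),r=cv2.minEnclosingCircle(pts); 
    return ray(c,a,b,z), ray(c,*pts.mean(0),z), r, len(pts), np.median(P[m][:,2])
H={}
for n,a,b in(('L',221,137),('R',293,122)):
    print(n,circ(sel(a,b,12,.25,.29),.267)); H[n]=circ(sel(a,b,12,.25,.29),.267)[1]
m=sel(183,180,20,.100,.13); print('rim',circ(m,.113)); rim=circ(m,.113)[0]
m=sel(196,216,14,.05,.075); print('fin',circ(m,.063)); fin=circ(m,.063)[1]
print('foot minarea'); m=sel(191,197,45,.003,.02)&(c['color'].max(-1)<85)
d=H['L']-H['R']; print('head dist',np.hypot(*d[:2]))
y=d[:2]/np.hypot(*d[:2]); x=np.array([y[1],-y[0]]); mid=(H['L']+H['R'])[:2]/2
o=mid+x*.005; print('rack o',o,'yaw',np.degrees(np.arctan2(x[1],x[0])))
print('Rdrop',o-.044*x-.055*y,'Ldrop',o-.044*x+.055*y,'Rhead',o-.005*x-.102*y)
f=rim[:2]-fin[:2]; print('tube-fin',np.hypot(*f),'holder yaw',np.degrees(np.arctan2(f[1],f[0])))
# scene view check
s=load('scene');Q=cloud(s)
for n in('scene',):
    m=(Q[...,2]>.25)&(Q[...,2]<.285)&(s['depth']>0)&(s['color'].max(-1)<70)
    for nm in'LR':
        k=m&(np.hypot(Q[...,0]-H[nm][0],Q[...,1]-H[nm][1])<.03); print(nm,k.sum(),Q[k].mean(0) if k.any() else 0)
    k=(Q[...,2]>.1)&(Q[...,2]<.117)&(np.hypot(Q[...,0]-rim[0],Q[...,1]-rim[1])<.05); e=Q[k]; print('rim sc',len(e),(e.max(0)+e.min(0))/2,e.max(0)-e.min(0))
    k=(Q[...,2]>.056)&(Q[...,2]<.069)&(np.hypot(Q[...,0]-fin[0],Q[...,1]-fin[1])<.04); e=Q[k]; print('fin sc',len(e),e.mean(0))
# obstacles
def near(a,b): print((a,b),ray(c,a*.64,b*.64,.0)[:2])
for q in((545,240),(545,355),(525,300),(576,180),(272,237),(232,240),(248,128)): near(*q)
E
```

```text
L (array([0.58643523, 0.1353157 , 0.267     ]), array([0.58639838, 0.13518346, 0.267     ]), 6.935510158538818, 151, np.float64(0.26621367415655695))
R (array([ 0.6246356 , -0.06396752,  0.267     ]), array([ 0.62471135, -0.06382959,  0.267     ]), 6.881917476654053, 152, np.float64(0.26585416866163786))
rim (array([0.48671003, 0.26491796, 0.113     ]), array([0.48747711, 0.26463458, 0.113     ]), 10.838861465454102, 92, np.float64(0.11051522745450948))
fin (array([0.3801211 , 0.23185827, 0.063     ]), array([0.38033875, 0.23248221, 0.063     ]), 6.594149589538574, 61, np.float64(0.061979132772828814))
foot minarea
head dist 0.20266740020105733
rack o [0.61046471 0.03662215] yaw 10.89697468102782
Rdrop [ 0.57765548 -0.02570404] Ldrop [0.55686069 0.08231251] Rhead [ 0.62483731 -0.06448387]
tube-fin 0.11120668283058964 holder yaw 16.958016005524623
L 65 [0.59621907 0.14511779 0.2658446 ]
R 72 [ 0.62878237 -0.05360294  0.26558886]
rim sc 221 [0.48873298 0.26784268 0.10807135] [0.06538382 0.06789549 0.0157603 ]
fin sc 59 [0.38291561 0.23746434 0.06239401]
(545, 240) [ 0.5842912  -0.27483826]
(545, 355) [ 0.33781203 -0.26621117]
(525, 300) [ 0.45520241 -0.22770077]
(576, 180) [ 0.71537389 -0.34666821]
(272, 237) [0.59862656 0.31240775]
(232, 240) [0.59321512 0.39850644]
(248, 128) [0.8414882  0.36622526]
```

```bash
cat >> h.py <<'E'
from scipy.spatial.transform import Rotation as Ro
def delta(x,y,z,ydeg):
    """tool-frame shift and turn to a tool-down pose whose tool y points at ydeg"""
    s=get_obs(); R=Ro.from_quat(s['ee_rot']); a=np.radians(ydeg)
    Y=np.array([np.cos(a),np.sin(a),0]);Z=np.array([0,0,-1.]);T=Ro.from_matrix(np.stack([np.cross(Y,Z),Y,Z],1))
    print('t',s['clock'],'pos',s['position'].round(4),'q',s['joint_pos'].round(2))
    print('shift',R.inv().apply(np.array([x,y,z])-s['position']).round(4),'turn',(R.inv()*T).as_rotvec().round(4))
E
python3 - <<'E'
from h import *
delta(.3805,.232,.2,107)
c=load('top');P=cloud(c)
# what stands near/above right head, rack frame
o=np.array([.6105,.0366]);a=np.radians(10.9);x=np.array([np.cos(a),np.sin(a)]);y=np.array([-x[1],x[0]])
q=P[...,:2]-o; X=q@x;Y=q@y;Z=P[...,2]
m=(Z>.2)&(abs(Y)<.16)&(X>-.1)&(X<.2)
for y0 in np.arange(-.15,-.03,.01):
    k=m&(Y>=y0)&(Y<y0+.01); print(round(y0,2),[(round(t,2),round(Z[k&(X>=t)&(X<t+.02)].max(),3)) for t in np.arange(-.04,.16,.02) if (k&(X>=t)&(X<t+.02)).any()])
E
```

```text
t 0.1 pos [0.2304 0.5806 0.2556] q [-1.22  0.33 -0.06  1.46  0.02  1.35 -0.09]
shift [-0.2681 -0.2686  0.0559] turn [-1.200e-03 -4.000e-04 -6.745e-01]
-0.15 []
-0.14 []
-0.13 [(np.float64(-0.02), np.float64(0.262)), (np.float64(0.04), np.float64(0.233)), (np.float64(0.06), np.float64(0.245))]
-0.12 [(np.float64(-0.02), np.float64(0.269)), (np.float64(0.0), np.float64(0.268)), (np.float64(0.02), np.float64(0.225)), (np.float64(0.04), np.float64(0.25)), (np.float64(0.06), np.float64(0.272))]
-0.11 [(np.float64(-0.04), np.float64(0.268)), (np.float64(-0.02), np.float64(0.273)), (np.float64(0.0), np.float64(0.27)), (np.float64(0.02), np.float64(0.226)), (np.float64(0.04), np.float64(0.246)), (np.float64(0.06), np.float64(0.275))]
-0.1 [(np.float64(-0.04), np.float64(0.262)), (np.float64(-0.02), np.float64(0.273)), (np.float64(0.0), np.float64(0.27)), (np.float64(0.06), np.float64(0.276))]
-0.09 [(np.float64(-0.02), np.float64(0.272)), (np.float64(0.0), np.float64(0.271)), (np.float64(0.04), np.float64(0.26)), (np.float64(0.06), np.float64(0.275))]
-0.08 [(np.float64(-0.02), np.float64(0.
[... 227 characters left out ...]
np.float64(0.259)), (np.float64(0.02), np.float64(0.287)), (np.float64(0.04), np.float64(0.312)), (np.float64(0.06), np.float64(0.338))]
-0.06 [(np.float64(-0.02), np.float64(0.21)), (np.float64(0.0), np.float64(0.245)), (np.float64(0.02), np.float64(0.287)), (np.float64(0.04), np.float64(0.319)), (np.float64(0.06), np.float64(0.34)), (np.float64(0.08), np.float64(0.336))]
-0.05 [(np.float64(-0.02), np.float64(0.225)), (np.float64(0.0), np.float64(0.259)), (np.float64(0.02), np.float64(0.288)), (np.float64(0.04), np.float64(0.305)), (np.float64(0.06), np.float64(0.333)), (np.float64(0.08), np.float64(0.33))]
-0.04 [(np.float64(0.04), np.float64(0.267)), (np.float64(0.06), np.float64(0.274))]
```

{"name": "jog_arm", "arguments": {
  "increments": [
    [-0.268, -0.269, 0.05, 0, 0, -0.675, 1],
    [-0.268, -0.269, 0.05, 0, 0, -0.675, 1],
    [-0.268, -0.269, 0.05, 0, 0, -0.675, 1],
    [-0.268, -0.269, 0.05, 0, 0, -0.675, 1],
    [-0.268, -0.269, 0.05, 0, 0, -0.675, 1]
  ]
}}

```text
clock: 0.52
position: [0.3112, 0.3923, 0.229]
ee_rot: [-0.121, 0.993, -0.0, -0.0]
ft_force: [1.3, 0.6, 1.3]
grip_width: 0.996
grasp_force: 0.0
```

```bash
python3 -c "
from h import *
delta(.3805,.232,.16,107)"
```

```text
t 0.5167 pos [0.3112 0.3923 0.229 ] q [-0.96  0.08 -0.04  1.82  0.    1.24  0.82]
shift [-0.0289 -0.1722  0.069 ] turn [-0.0004 -0.0004 -0.0549]
```

{"name": "jog_arm", "arguments": {
  "increments": [
    [-0.029, -0.172, 0.03, 0, 0, -0.055, 1],
    [-0.029, -0.172, 0.05, 0, 0, -0.055, 1],
    [-0.029, -0.172, 0.069, 0, 0, -0.055, 1],
    [-0.029, -0.172, 0.069, 0, 0, -0.055, 1],
    [-0.029, -0.172, 0.069, 0, 0, -0.055, 1]
  ]
}}

```text
clock: 0.93
position: [0.3797, 0.2295, 0.1587]
ee_rot: [-0.143, 0.99, -0.001, -0.001]
ft_force: [0.7, 0.3, -0.6]
grip_width: 1.0
grasp_force: 0.0
```

{"name": "jog_arm", "arguments": {
  "increments": [
    [0, 0, 0, 0, 0, 0, 1],
    [0, 0, 0, 0, 0, 0, 1]
  ]
}}

```text
clock: 1.1
position: [0.3791, 0.2331, 0.1601]
ee_rot: [-0.144, 0.99, -0.0, -0.001]
ft_force: [-0.8, 0.2, 0.5]
grip_width: 1.001
grasp_force: 0.0
```

```bash
python3 - <<'E'
from h import *
delta(.3805,.232,.051,107)
c=grab('wrist');P=cloud(c)
cv2.imwrite('pics/w1.png',c['color'][:,:,::-1])
m=(P[...,2]>.055)&(P[...,2]<.072)&(np.hypot(P[...,0]-.38,P[...,1]-.232)<.04)
e=P[m];print(len(e),e.mean(0),cv2.minAreaRect((e[:,:2]*1000).astype(np.float32)) if len(e) else 0)
E
```

```text
t 1.1 pos [0.3791 0.2331 0.1601] q [-0.77  0.02  0.12  2.04 -0.    1.09  1.21]
shift [-0.0011 -0.0014  0.1091] turn [-0.0004 -0.0012 -0.0082]
772 [0.37974025 0.23371787 0.06091754] ((380.7062072753906, 233.83950805664062), (41.10970687866211, 13.903353691101074), 16.891773223876953)
```

View pics/w1.png

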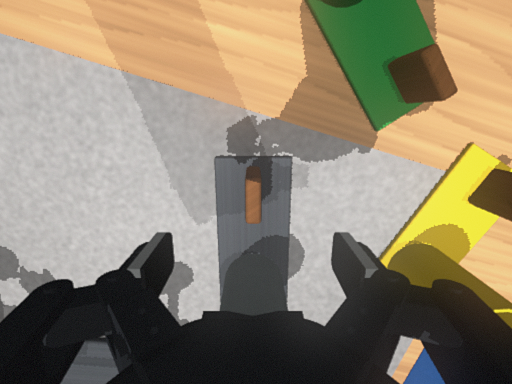

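The wrist view shows the fin at (253,195), lying along the image vertical between the open fingers and square to the closing line. It measures (0.381, 0.234) with a yaw of 16.9°.

{"name": "jog_arm", "arguments": {
  "increments": [
    [-0.001, 0, 0.04, 0, 0, -0.005, 1],
    [-0.001, 0, 0.08, 0, 0, -0.005, 1],
    [-0.001, 0, 0.109, 0, 0, -0.005, 1],
    [-0.001, 0, 0.109, 0, 0, -0.005, 1],
    [-0.001, 0, 0.109, 0, 0, -0.005, -1]
  ],
  "grip_force": 50
}}

```text
clock: 1.57
position: [0.3793, 0.2352, 0.0516]
ee_rot: [-0.148, 0.989, -0.0, -0.001]
ft_force: [0.3, 0.2, 1.0]
grip_width: 0.885
grasp_force: 0.0
```

{"name": "jog_arm", "arguments": {
  "increments": [
    [0, 0, 0, 0, 0, 0, -1],
    [0, 0, 0, 0, 0, 0, -1],
    [0, 0, 0, 0, 0, 0, -1],
    [0, 0, 0, 0, 0, 0, -1],
    [0, 0, 0, 0, 0, 0, -1]
  ]
}}

```text
clock: 1.98
position: [0.3806, 0.2348, 0.0527]
ee_rot: [-0.147, 0.989, 0.0, 0.001]
ft_force: [-7.8, -2.1, 13.8]
grip_width: 0.157
grasp_force: 48.5
```

```bash
python3 -c "
from h import *
a=np.radians(10.9);print(.5777-.112*np.cos(a),-.0257-.112*np.sin(a))
delta(.5777-.112*np.cos(a),-.0257-.112*np.sin(a),get_obs()['position'][2]+.004,100.9); print(get_obs()['grip_width'],get_obs()['grasp_force'])"
```

```text
0.4677206241779983 -0.046878689614867824
t 1.9833 pos [0.3806 0.2348 0.0527] q [-0.77  0.18  0.12  2.13 -0.03  0.83  1.24]
shift [-0.0012 -0.2948 -0.0042] turn [0.0008 0.0016 0.1056]
0.15748476372421671 48.5230153799057
```

{"name": "jog_arm", "arguments": {
  "increments": [
    [0, 0, -0.001, 0, 0, 0, -1],
    [0, -0.01, -0.002, 0, 0, 0.005, -1],
    [0, -0.03, -0.002, 0, 0, 0.01, -1],
    [0, -0.055, -0.002, 0, 0, 0.02, -1],
    [0, -0.08, -0.002, 0, 0, 0.03, -1]
  ],
  "grip_force": 100
}}

```text
clock: 2.4
position: [0.403, 0.1567, 0.0533]
ee_rot: [-0.133, 0.991, -0.0, -0.0]
ft_force: [0.1, 1.4, -3.9]
grip_width: 0.151
grasp_force: 97.8
```

```bash
python3 -c "
from h import *
delta(.4677,-.0469,.0527,100.9); print(get_obs()['ft_force'])"
```

```text
t 2.4 pos [0.403  0.1567 0.0533] q [-0.65  0.15  0.19  2.17 -0.04  0.83  1.4 ]
shift [-0.0086 -0.2135  0.0006] turn [ 0.     -0.001   0.0768]
[ 0.07528969  1.42688869 -3.88633799]
```

{"name": "jog_arm", "arguments": {
  "increments": [
    [-0.001, -0.025, 0, 0, 0, 0.01, -1],
    [-0.002, -0.055, 0, 0, 0, 0.02, -1],
    [-0.004, -0.085, 0, 0, 0, 0.03, -1],
    [-0.005, -0.115, 0, 0, 0, 0.04, -1],
    [-0.006, -0.14, 0, 0, 0, 0.05, -1]
  ]
}}

```text
clock: 2.82
position: [0.4456, 0.0218, 0.0534]
ee_rot: [-0.107, 0.994, -0.0, -0.001]
ft_force: [0.6, 1.4, -4.3]
grip_width: 0.155
grasp_force: 97.8
```

```bash
python3 -c "
from h import *
delta(.4677,-.0469,.0527,100.9); print(get_obs()['ft_force'])"
```

```text
t 2.8167 pos [0.4456 0.0218 0.0534] q [-0.45  0.18  0.32  2.14 -0.07  0.83  1.7 ]
shift [-0.0069 -0.0718  0.0007] turn [-0.0001 -0.0011  0.0245]
[ 0.61495602  1.41405955 -4.30565623]
```

{"name": "jog_arm", "arguments": {
  "increments": [
    [-0.002, -0.025, 0, 0, 0, 0.01, -1],
    [-0.004, -0.05, 0, 0, 0, 0.02, -1],
    [-0.006, -0.068, 0, 0, 0, 0.024, -1],
    [-0.006, -0.068, 0, 0, 0, 0.024, -1],
    [-0.006, -0.068, 0, 0, 0, 0.024, -1]
  ]
}}

```text
clock: 3.23
position: [0.4659, -0.0426, 0.0533]
ee_rot: [-0.094, 0.996, -0.0, -0.001]
ft_force: [0.2, -1.2, -4.4]
grip_width: 0.153
grasp_force: 98.0
```

```bash
python3 - <<'E'
from h import *
c=grab('top');P=cloud(c); v,u=np.mgrid[:384,:512]
cv2.imwrite('pics/t2.png',cv2.resize(c['color'][100:260,150:370,::-1],(770,560)))
m=(P[...,2]>.1)&(P[...,2]<.13)&(np.hypot(P[...,0]-.578,P[...,1]+.026)<.06)
e=P[m]; print(len(e),(e.min(0)+e.max(0))/2,np.ptp(e,axis=0))
pts=np.argwhere(m)[:,::-1].astype(np.float32);(a,b),r=cv2.minEnclosingCircle(pts);print(ray(c,a,b,.113),r)
delta(.4677,-.0469,.0527,100.9)
s=get_obs();R=Ro.from_quat(s['ee_rot']).as_matrix();print('by grip: tube',s['position']+R[:,2]*.006 -.112*R[:,0]*np.sign(R[0,0])*-1, R[:,0])
E
```

```text
65 [ 0.57727721 -0.02260537  0.11004075] [0.05869394 0.06512755 0.01972767]
[ 0.57452758 -0.02203453  0.113     ] 10.695097923278809
t 3.2833 pos [ 0.4659 -0.0415  0.0533] q [-0.35  0.23  0.37  2.09 -0.11  0.84  1.85]
shift [-0.0008 -0.0057  0.0006] turn [-0.     -0.001   0.0001]
by grip: tube [ 0.57585008 -0.02030269  0.047208  ] [-9.81938185e-01 -1.89199538e-01  9.67080224e-04]
```

View pics/t2.png

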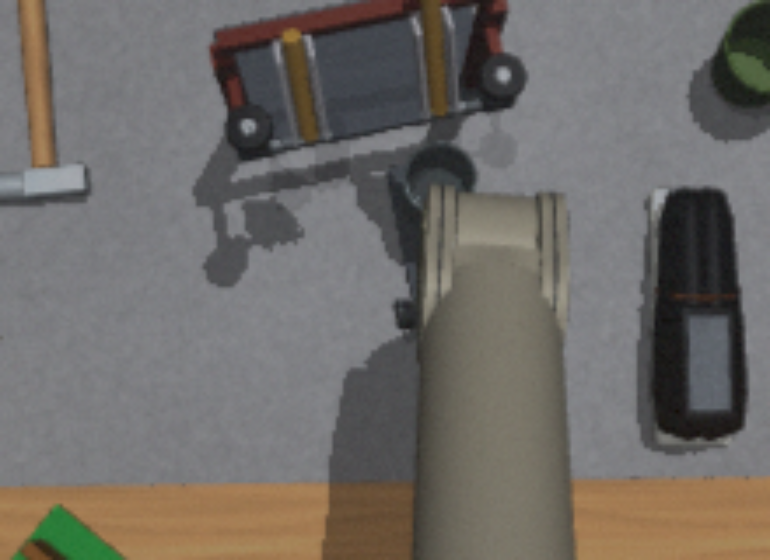

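The tube mouth is at (440,170), about 4 mm short of the long stick's line. I'll nudge it, then release.

{"name": "jog_arm", "arguments": {
  "increments": [
    [-0.001, -0.003, 0, 0, 0, 0, -1],
    [-0.001, -0.005, 0.001, 0, 0, 0, -1],
    [-0.001, -0.005, 0.001, 0, 0, 0, -1],
    [-0.001, -0.005, 0.001, 0, 0, 0, 1],
    [-0.001, -0.005, 0.001, 0, 0, 0, 1]
  ]
}}

```text
clock: 3.7
position: [0.4689, -0.045, 0.053]
ee_rot: [-0.096, 0.995, 0.0, 0.001]
ft_force: [-0.1, -0.6, -0.1]
grip_width: 0.422
grasp_force: 0.0
```

{"name": "jog_arm", "arguments": {
  "increments": [
    [0, 0, 0, 0, 0, 0, 1],
    [0, 0, 0, 0, 0, 0, 1],
    [0, 0, 0, 0, 0, 0, 1],
    [0, 0, 0, 0, 0, 0, 1],
    [0, 0, 0, 0, 0, 0, 1]
  ]
}}

```text
clock: 4.12
position: [0.4685, -0.0455, 0.0527]
ee_rot: [-0.096, 0.995, 0.0, 0.0]
ft_force: [-0.7, -0.9, 1.2]
grip_width: 1.007
grasp_force: 0.0
```

{"name": "jog_arm", "arguments": {
  "increments": [
    [0, 0, -0.03, 0, 0, 0, 1],
    [0.01, 0, -0.07, 0, 0, 0, 1],
    [0.03, 0, -0.11, 0, 0, 0, 1],
    [0.06, 0, -0.15, 0, 0, 0, 1],
    [0.08, 0, -0.18, 0, 0, 0, 1]
  ]
}}

```text
clock: 4.53
position: [0.3919, -0.0606, 0.2294]
ee_rot: [-0.096, 0.995, -0.0, 0.0]
ft_force: [0.8, 0.5, -0.3]
grip_width: 0.996
grasp_force: 0.0
```

```bash
python3 - <<'E'
from h import *
delta(.46,-.1,.36,10.9)
for n in('scene',):
    c=grab(n);P=cloud(c);col=c['color'].astype(int)
    m=(P[...,2]>.095)&(P[...,2]<.118)&(np.hypot(P[...,0]-.577,P[...,1]+.024)<.055)
    e=P[m]; print(n,len(e),(e.min(0)+e.max(0))/2,np.ptp(e,axis=0)); cv2.imwrite('pics/s2.png',cv2.resize(c['color'][130:350,130:400,::-1],(780,636))[:600])
E
```

```text
t 4.5333 pos [ 0.3919 -0.0606  0.2294] q [-0.37 -0.2   0.37  2.07  0.08  1.26  1.73]
shift [-0.0594 -0.0517 -0.1306] turn [-2.0000e-04  5.0000e-04  1.5722e+00]
scene 134 [ 0.586995   -0.02048083  0.10569947] [0.04977835 0.0707372  0.02128832]
```

View pics/s2.png

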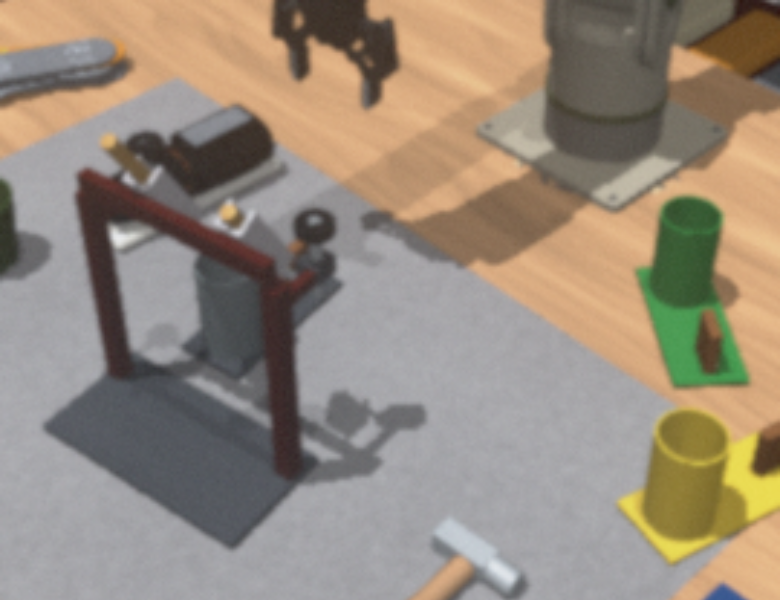

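The holder stands with its tube at (228,310), under the chutes and flat. Next I'll raise and turn the arm, and shut the gripper for pressing.

{"name": "jog_arm", "arguments": {
  "increments": [
    [-0.06, -0.052, -0.13, 0, 0, 1.572, -1],
    [-0.06, -0.052, -0.13, 0, 0, 1.572, -1],
    [-0.06, -0.052, -0.13, 0, 0, 1.572, -1],
    [-0.06, -0.052, -0.13, 0, 0, 1.572, -1],
    [-0.06, -0.052, -0.13, 0, 0, 1.572, -1]
  ]
}}

```text
clock: 5.0
position: [0.4648, -0.1013, 0.3625]
ee_rot: [0.219, 0.976, 0.0, 0.003]
ft_force: [0.5, 0.3, -1.0]
grip_width: 0.301
grasp_force: 0.0
```

```bash
python3 -c "
from h import *
delta(.46,-.1,.36,10.9)"
```

```text
t 5.0 pos [ 0.4648 -0.1013  0.3625] q [-0.3  -0.07  0.4   1.68  0.03  1.51  1.23]
shift [ 0.0049 -0.0009  0.0024] turn [0.0052 0.005  0.9399]
```

{"name": "jog_arm", "arguments": {
  "increments": [
    [0, 0, 0, 0, 0, 0.94, -1],
    [0, 0, 0, 0, 0, 0.94, -1],
    [0, 0, 0, 0, 0, 0.94, -1],
    [0, 0, 0, 0, 0, 0.94, -1],
    [0, 0, 0, 0, 0, 0.94, -1]
  ]
}}

```text
clock: 5.42
position: [0.4619, -0.0998, 0.3578]
ee_rot: [0.507, 0.862, 0.0, -0.0]
ft_force: [0.6, 0.3, 0.0]
grip_width: -0.002
grasp_force: 0.0
```

```bash
python3 -c "
from h import *
a=np.radians(10.9);x=np.array([np.cos(a),np.sin(a)]);y=np.array([-x[1],x[0]]);p=np.array([.6105,.0366])-.013*x-.110*y;print(p)
delta(*p,.335,10.9)"
```

```text
[ 0.61853504 -0.0738737 ]
t 5.4167 pos [ 0.4619 -0.0998  0.3578] q [-0.28 -0.07  0.38  1.69  0.02  1.51  0.6 ]
shift [-0.0534  0.1495  0.0228] turn [-0.000e+00 -1.000e-04  3.163e-01]
```

{"name": "jog_arm", "arguments": {
  "increments": [
    [0, 0, 0, 0, 0, 0.12, -1],
    [-0.01, 0.03, 0, 0, 0, 0.24, -1],
    [-0.027, 0.07, 0, 0, 0, 0.316, -1],
    [-0.045, 0.11, 0, 0, 0, 0.316, -1],
    [-0.053, 0.14, 0, 0, 0, 0.316, -1]
  ]
}}

```text
clock: 5.83
position: [0.612, -0.0773, 0.3573]
ee_rot: [0.634, 0.773, -0.0, 0.0]
ft_force: [0.8, 0.7, 0.9]
grip_width: 0.0
grasp_force: 0.0
```

{"name": "jog_arm", "arguments": {
  "increments": [
    [0, 0.005, 0, 0, 0, 0, -1],
    [0, 0.01, 0, 0, 0, 0, -1],
    [0, 0.01, 0, 0, 0, 0, -1]
  ]
}}

```text
clock: 6.08
position: [0.62, -0.0753, 0.3573]
ee_rot: [0.634, 0.773, -0.0, -0.0]
ft_force: [0.7, -0.6, -0.5]
grip_width: -0.001
grasp_force: 0.0
```

```bash
python3 - <<'E'
from h import *
delta(.6185,-.0739,.310,10.9)
c=grab('wrist'); cv2.imwrite('pics/w2.png',c['color'][:,:,::-1])
E
```

```text
t 6.0833 pos [ 0.62   -0.0753  0.3573] q [-0.25  0.31  0.4   1.31 -0.12  1.55  0.33]
shift [ 0.0016 -0.0011  0.0473] turn [-0.001   0.0003  0.0066]
```

View pics/w2.png

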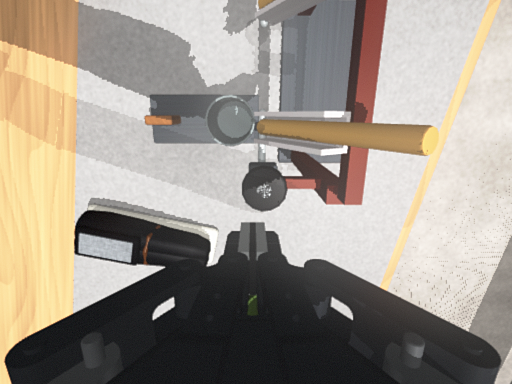

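The wrist view shows the plunger head at (264,187), the shut fingertips at (252,225), the long stick to the side at (260,127)–(430,140), and the holder tube at (232,118) in line with it. I'll check the head position from this view.

```bash
python3 - <<'E'
from h import *
c=load('wrist');P=cloud(c)
m=(P[...,2]>.258)&(P[...,2]<.275)&(np.hypot(P[...,0]-.625,P[...,1]+.064)<.028)&(c['color'].max(-1)<90)
pts=np.argwhere(m)[:,::-1].astype(np.float32);(a,b),r=cv2.minEnclosingCircle(pts);print(a,b,r,ray(c,a,b,.267),P[m].mean(0))
v,u=np.mgrid[:384,:512];k=(np.hypot(u-232,v-118)<32)&(P[...,2]>.104)&(P[...,2]<.12);pts=np.argwhere(k)[:,::-1].astype(np.float32);(a,b),r=cv2.minEnclosingCircle(pts);print('tube',a,b,r,ray(c,a,b,.113))
s=get_obs();t=s['position']-[0,0,.025];q=c['K']@(c['R']@t+c['t']);print('tip px',q[:2]/q[2])
E
```

```text
263.75921630859375 188.03541564941406 22.592119216918945 [ 0.62648805 -0.0623419   0.267     ] [ 0.62307519 -0.06207334  0.26507301]
tube 229.5 120.5 25.739173889160156 [ 0.57861206 -0.02230748  0.113     ]
tip px [251.47076743 238.52369302]
```

{"name": "jog_arm", "arguments": {
  "increments": [
    [0.002, 0, 0.015, 0, 0, 0, -1],
    [0.002, 0, 0.03, 0, 0, 0, -1],
    [0.002, 0, 0.045, 0, 0, 0, -1],
    [0.002, 0, 0.056, 0, 0, 0, -1],
    [0.002, 0, 0.062, 0, 0, 0, -1]
  ]
}}

```text
clock: 6.55
position: [0.6182, -0.0737, 0.2954]
ee_rot: [0.634, 0.773, 0.0, -0.0]
ft_force: [-0.5, -0.5, -0.2]
grip_width: 0.0
grasp_force: 0.0
```

{"name": "jog_arm", "arguments": {
  "increments": [
    [0, 0, 0.004, 0, 0, 0, -1],
    [0, 0, 0.009, 0, 0, 0, -1],
    [0, 0, 0.009, 0, 0, 0, -1]
  ]
}}

```text
clock: 6.8
position: [0.6192, -0.0736, 0.2869]
ee_rot: [0.634, 0.773, 0.0, 0.0]
ft_force: [-1.6, 0.1, 2.5]
grip_width: 0.0
grasp_force: 0.9
```

{"name": "jog_arm", "arguments": {
  "increments": [
    [0, 0, 0.007, 0, 0, 0, -1],
    [0, 0, 0.014, 0, 0, 0, -1],
    [0, 0, 0.019, 0, 0, 0, -1],
    [0, 0, 0.021, 0, 0, 0, -1],
    [0, 0, 0.021, 0, 0, 0, -1]
  ]
}}

```text
clock: 7.22
position: [0.6199, -0.0736, 0.268]
ee_rot: [0.634, 0.773, 0.001, 0.001]
ft_force: [-4.6, -0.1, 16.1]
grip_width: -0.005
grasp_force: 8.2
```

{"name": "jog_arm", "arguments": {
  "increments": [
    [0, 0, 0, 0, 0, 0, -1],
    [0, 0, 0, 0, 0, 0, -1],
    [0, 0, 0, 0, 0, 0, -1],
    [0, 0, 0, 0, 0, 0, -1],
    [0, 0, 0, 0, 0, 0, -1]
  ]
}}

```text
clock: 7.63
position: [0.6199, -0.0736, 0.268]
ee_rot: [0.634, 0.773, 0.001, 0.001]
ft_force: [-4.9, -0.2, 16.7]
grip_width: 0.0
grasp_force: 8.4
```

```bash
python3 - <<'E'
from h import *
print(get_obs()['position'],get_obs()['ft_force'])
c=grab('wrist'); cv2.imwrite('pics/w3.png',c['color'][:,:,::-1])
E
```

```text
[ 0.61987508 -0.07360845  0.26795967] [-4.85610579 -0.21930871 16.74304649]
```

View pics/w3.png

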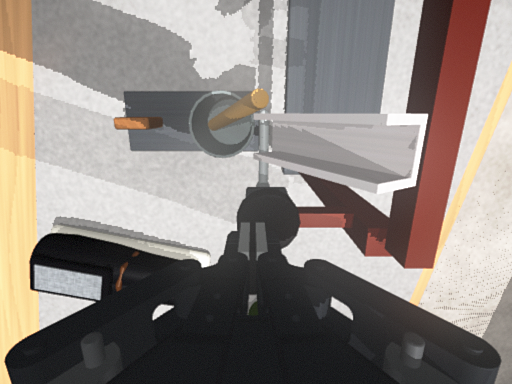

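The stick stands in the tube, with its top at (260,97), and the chute is empty. I'll let the plunger up slowly and retreat.

{"name": "jog_arm", "arguments": {
  "increments": [
    [0, 0, -0.006, 0, 0, 0, -1],
    [0, 0, -0.013, 0, 0, 0, -1],
    [0, 0, -0.022, 0, 0, 0, -1],
    [0, 0, -0.035, 0, 0, 0, -1],
    [0, 0, -0.06, 0, 0, 0, -1]
  ]
}}

```text
clock: 8.1
position: [0.6182, -0.0727, 0.3238]
ee_rot: [0.634, 0.773, -0.002, -0.002]
ft_force: [-0.3, -0.6, 0.1]
grip_width: -0.002
grasp_force: 0.0
```

{"name": "jog_arm", "arguments": {
  "increments": [
    [0, 0, -0.03, 0, 0, 0, -1],
    [0, -0.02, -0.05, 0, 0, 0, -1],
    [0, -0.06, -0.05, 0, 0, 0, -1],
    [0, -0.1, -0.05, 0, 0, 0, -1],
    [0, -0.1, -0.05, 0, 0, 0, -1]
  ]
}}

```text
clock: 8.52
position: [0.5154, -0.0957, 0.3762]
ee_rot: [0.636, 0.772, -0.0, -0.001]
ft_force: [0.3, -0.0, -0.5]
grip_width: 0.0
grasp_force: 0.0
```

{"name": "jog_arm", "arguments": {
  "increments": [
    [-0.03, -0.04, 0, 0, 0, 0, -1],
    [-0.06, -0.08, 0, 0, 0, 0, -1],
    [-0.1, -0.1, 0, 0, 0, 0, -1],
    [-0.12, -0.1, 0, 0, 0, 0, -1],
    [-0.12, -0.1, 0, 0, 0, 0, -1]
  ]
}}

```text
clock: 8.93
position: [0.4434, -0.237, 0.3763]
ee_rot: [0.638, 0.77, -0.0, 0.001]
ft_force: [-0.8, -0.8, 0.3]
grip_width: 0.0
grasp_force: 0.0
```

```bash
python3 - <<'E'
from h import *
print(get_obs()['position'],get_obs()['ft_force'])
c=grab('top');P=cloud(c); v,u=np.mgrid[:384,:512]
for n,q in(('L',(.5864,.1352)),('R',(.6255,-.063))):
    k=(np.hypot(P[...,0]-q[0],P[...,1]-q[1])<.012); print(n,np.median(P[k][:,2]))
a=c['color'][80:240,190:370,::-1]; s=grab('scene')['color'][160:290,130:310,::-1]
cv2.imwrite('pics/end.png',np.vstack([cv2.resize(a,(338,300)),cv2.resize(s,(338,300))]) if 0 else np.hstack([cv2.resize(a,(400,356)),cv2.resize(s,(400,356))]))
E
```

```text
[ 0.44343877 -0.23703633  0.37632711] [-0.81037724 -0.80268444  0.26523419]
L 0.2646688630207277
R 0.26398050734413303
```

View pics/end.png

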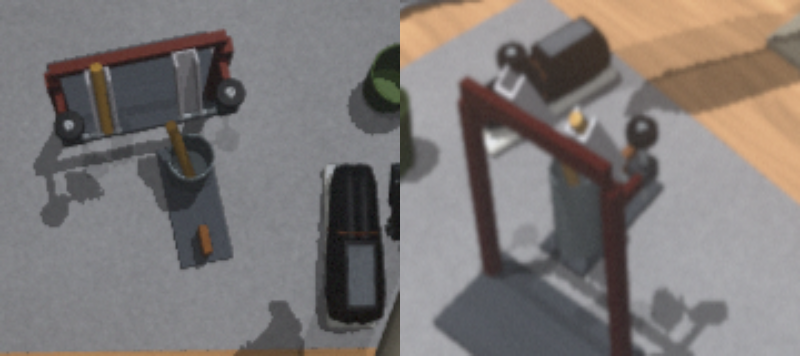

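The long stick leans in the tube at (178,145), the short stick is still in its chute at (100,95), and both heads are up. I'm handing in.

{"name": "jog_arm", "arguments": {
  "increments": [
    [0, 0, 0, 0, 0, 0, -1],
    [0, 0, 0, 0, 0, 0, -1],
    [0, 0, 0, 0, 0, 0, -1],
    [0, 0, 0, 0, 0, 0, -1],
    [0, 0, 0, 0, 0, 0, -1]
  ]
}}

```text
clock: 9.45
position: [0.4469, -0.2295, 0.3758]
ee_rot: [0.634, 0.774, -0.0, -0.0]
ft_force: [0.3, -0.1, -0.4]
grip_width: -0.002
grasp_force: 0.0
```

```bash
python3 -c "
from h import *
print(workorder.hand_in())"
```

```text
the job is handed in; nothing more can be done
None
```

The job is handed in, with no verdict returned: the last pictures show the long stick standing in the holder under the right chute, the short stick still in its chute and both plungers up, at about 9.5 s on the robot's clock.

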